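# Close a push-and-turn air filter

## Robot

A 7-joint arm with a two-finger parallel gripper is mounted at the origin on a cart in front of the work surface, level with it; the furniture and walls round the work are solid. World frame = base frame: x ahead of the robot, y to its left, z up, the work surface at z = 0. Lengths are in m, angles in rad, forces in N, time in s.
With the tool pointing down it reaches from about 0.4 to 0.85 m from the base axis. Payload 10.4 kg.
Tool frame: the origin (TCP) lies on the centre line of the jaws, within the pads' length; the fingertips stand 22 mm ahead of it and the grasp point (between the pads) lies 3 mm ahead of it; z points along the fingers, y is the line along which they close (so a half turn about z gives the same grasp; the last joint's range is limited). The gripper opens to 87 mm and grips with 3 to 60 N. Pads are 19 mm wide; open, the fingers measure 117 mm over their backs; the gripper's body (75 mm by 190 mm) begins 51 mm behind the grasp point.
Start: joints at [-1.239, 0.332, -0.065, 1.46, 0.022, 1.35, -0.088], TCP at [0.217, 0.586, 0.245] pointing down, gripper open.
Joint ranges: [-2.6, 2.6], [-0.5, 2.12], [-1.47, 1.34], [0.16, 2.42], [-1.27, 4.41], [0.06, 2.06], [-2.6, 2.6]. Speed limits (rad/s): [2.22, 2.22, 2.79, 2.79, 3.14, 3.14, 3.14].

## Interface

Orientations are given as a unit quaternion [x, y, z, w].
In Python, from bench import r gives the robot as it stands.
- The arm moves only by the tool jog_arm, called as name(argument=value, ...), one argument or row to a line, values as JSON. Schema: {"type":"object","properties":{"deltas":{"type":"object","properties":{"moves":{"type":"array","items":{"type":"array","items":{"type":"number"},"minItems":5,"maxItems":5},"minItems":1,"maxItems":12}},"additionalProperties":false,"required":["moves"]},"grip_force":{"type":"number"},"only":{"type":"string"},"quiet":{"type":"boolean"},"lines":{"type":"string"}},"required":["deltas"],"additionalProperties":false}. deltas is an object whose key "moves" holds a list of rows, 1 to 12 of them, each of 5 numbers: dx, dy, dz in units of 20 mm, then a turn about the tool's z in rad, then the finger opening in m; each row is the pose to reach, as a shift and turn from the pose commanded when the call began, along the tool's axes at that moment; what a row does not reach only later rows make up. A row lasts 1/10 s, in which the tool goes at most 0.05 m and 0.15 rad, less where a joint would pass 70% of its speed; a pose out of reach is approached as far as the arm can. The fingers move at their own pace and stop on an object; grip_force is the grip in N (left out, the last holds). Time passes only in rows, so rows that do not move let the fingers close. The tool returns the time, the measured TCP pose, the force, the opening and the grip force at its end. only (a regular expression) keeps the lines of the reply that match it, lines (a string "A,B") keeps lines A to B, and quiet returns only ok. Input that does not fit is refused with a message, and nothing moves.
- r.read_state(): the state, without advancing time (a new reading comes with each control period).
- r.camera(name): name is "scene" or "top" or "wrist"; returns a dict with "img" (400x640x3 uint8, red, green, blue), "fx", "fy", "cx", "cy" (pixels), "k1" (the pictures are not rectified: a ray, as slopes to the right and down, at radius r is drawn at 1 + k1 r^2 times it, then the intrinsics apply), "pose" (4x4, takes a point from camera to world coordinates). Camera axes: x right, y down, z forward; pixel columns grow to the right and rows downward; lengths in m; the calibration is good to about 2 mm. A picture is of the moment at which its call begins. There is no depth.
- r.close_job(): hands the job in; it is judged then, once.
The state is a dict: "time": time; "joint_positions": joint angles; "joint_vel": joint speeds; "joint_torque": joint torques, N m; "ee_pos": TCP position; "eef_rot": TCP orientation; "ft_force": force on the tool from outside, world axes, zero at the start; "torque": the same for the moment, N m; "width": finger opening in m; "grip_force": force on a finger pad.
Only numpy, scipy, OpenCV 4.12 (cv2) and the standard library are available. Lean on these libraries where they do the work, as an engineer would, in place of code of your own. Each camera call takes 0.05 s, during which the arm holds its last target. There are 200 camera calls.

## Task

The eight-sided grey cover of the small air filter lies on its side. Stand it upright on the bench, mouth down, and let go of it, so that it can be taken again from above by the bar on its top; then put it over the filter element, push it down against the sprung seal and then turn it clockwise (seen from above) until it stops, so that it springs up into its lock when you let go. The element must stay in its place inside, and the things lying about must stay where they are.

Things in the scene. Friction and masses are not known exactly. Their poses are not given: they have to be found in the camera images.
- filter_cover: Grey plastic eight-sided cap, 60 mm across flats, 150 g, walls 3 mm, 76 mm tall without its bar, inner depth 72 mm. Origin: centre of the mouth plane; z runs from the open mouth to the closed top. At the start it lies on a flat, x level, axis 30 mm above the bench, top pointing to the robot's left (+y) within 0.45 rad. A half turn about z changes nothing.
- cover_bar (a point): Centre of the grip bar on the cover's top, on its axis, 86 mm from the mouth plane; axes as the cover's. The bar is 44 mm long along x, 14 mm thick along y, 20 mm high (76 to 96 mm from the mouth).
- cover_lugs (a point): Point on the cover's axis, 5.5 mm inside the mouth; axes as the cover's. At this level two lugs point inward on +x and -x, in line with the bar: 8 mm wide along y, 7 mm high, reaching from the wall (27 mm) to 21.5 mm from the axis.
- filter_base: Filter base, fixed: grey foot plate 104 x 96 x 8 mm, aluminium housing 73 mm across, hose barb to its +y (to 76 mm from the axis, 26 mm up). Origin: bench level on the axis, z up. Raised ribs on the plate along x mark the bar's locked line; raised round dots, 60 degrees counter-clockwise of it (seen from above), the line where the cover goes on.
- base_head (a point): Top of the round head on the base's axis, 58 mm above the bench; axes as the base's. Head 50 mm across, 1.6 mm room in the cover, two notches 60 degrees counter-clockwise of x that pass the lugs within 6 degrees. Pushed down, the cover turns 60 degrees clockwise to a stop 3 degrees past x; let go there, the seal lifts its lugs into pockets 3 mm deep: locked.
- seal_face (a point): Point on the base's axis, 45 mm above the bench, at the seal's top at rest; axes as the base's. Black rubber ring 67 mm across, sprung: 4.4 N to start moving, 9.6 N at its hard stop 6.5 mm down. Height of the cover's mouth over this point: 0 set down and unlocked; -5 to -6.5 mm pushed down, needed for turning; -1 mm locked.
- filter_element: Loose pleated paper filter element, a cylinder 35 mm across, 50 mm tall, steel cap, 80 g; it stands on the head round a short spigot, its foot 58 mm and its top 108 mm above the bench. Origin: centre of its underside, z up.
- marker: Bystander: black marker pen, 14 x 136 x 15 mm; origin at the centre of its underside.
- nut_driver: Bystander: nut driver with red handle, 29 x 196 x 29 mm; origin at the centre of its underside.
- box_cutter: Bystander: grey box cutter, 31 x 156 x 23 mm; origin at the centre of its underside.
- caliper: Bystander: steel caliper, 76 x 229 x 9 mm; origin at the centre of its underside.
- tape_roll: Bystander: brown roll of packing tape, 108 x 109 x 48 mm; origin at the centre of its underside.
- spray_can: Bystander: spray can, 53 mm thick, 191 mm tall, standing; origin at the centre of its underside.
- marker_red: Bystander: black marker pen with a red band, 14 x 136 x 15 mm; origin at the centre of its underside.

How it is judged:
By the outcome, as a careful person would: the job done as asked, in the order asked, and still so for the second after the job is handed in, with the robot touching nothing.
It also fails if it takes over 72 s, if anything falls off the work surface, if the arm or the gripper's body presses on something with over 40 N, if the wrist force passes 120 N, or if a joint passes its speed limit or range.

## Working session

There is one attempt and no reset: what is moved stays moved. The work goes in short steps, Python scripts to look and compute and a tool call to move; the robot and the scene stay as the last step left them, time stands still between calls to the robot, and variables do not carry over. Pictures are saved under pics/ and viewed, at most 10 in all, crops included, and the job is handed in when it is done.

```bash
ls; mkdir -p pics
```

Create h.py:
```python
import numpy as np, cv2
from bench import r
def shot(n):
    c=r.camera(n); return c
def ray(c,u,v):
    x=(u-c["cx"])/c["fx"]; y=(v-c["cy"])/c["fy"]; rd=np.hypot(x,y); s=rd
    for _ in range(30): s=rd/(1+c["k1"]*s*s)
    f=s/rd if rd>0 else 1
    P=np.array(c["pose"]); d=P[:3,:3]@np.array([x*f,y*f,1.]); return P[:3,3],d/np.linalg.norm(d)
def atz(c,u,v,z):
    o,d=ray(c,u,v); return o+d*(z-o[2])/d[2]
def tri(*a):
    A=np.zeros((3,3));b=np.zeros(3);L=[ray(*t) for t in a]
    for o,d in L:
        M=np.eye(3)-np.outer(d,d);A+=M;b+=M@o
    p=np.linalg.solve(A,b); return p,[np.linalg.norm(np.cross(p-o,d)) for o,d in L]
def proj(c,p):
    P=np.array(c["pose"]); q=P[:3,:3].T@(np.array(p)-P[:3,3]); x,y=q[0]/q[2],q[1]/q[2]; k=1+c["k1"]*(x*x+y*y)
    return np.array([c["fx"]*x*k+c["cx"],c["fy"]*y*k+c["cy"]])
```

Run:
```python
from h import *
import pickle
for n in ("scene","top","wrist"):
    c=shot(n); pickle.dump(c,open(n+"0.pkl","wb")); cv2.imwrite(f"pics/{n}0.png",c["img"][:,:,::-1])
    print(n,c["fx"],c["k1"],np.round(c["pose"],3).tolist())
s=r.read_state();print(s)
```

```text
bench.py
pics
scene 481.1689579121055 0.041333215709072176 [[0.651, -0.588, 0.48, -0.265], [-0.759, -0.496, 0.421, -0.613], [-0.01, -0.639, -0.769, 1.321], [0.0, 0.0, 0.0, 1.0]]
top 427.37898190186075 -0.05492236339381845 [[0.029, -0.997, 0.07, 0.373], [-1.0, -0.029, 0.009, 0.053], [-0.007, -0.071, -0.997, 1.543], [0.0, 0.0, 0.0, 1.0]]
wrist 285.7060981518637 0.003502545104651229 [[0.347, 0.896, 0.277, 0.143], [0.938, -0.331, -0.104, 0.615], [-0.002, 0.296, -0.955, 0.383], [0.0, 0.0, 0.0, 1.0]]
{'time': 0.15, 'joint_positions': array([-1.23856252,  0.33269949, -0.0646851 ,  1.4607067 ,  0.02159489,
        1.34990546, -0.08849854]), 'joint_vel': array([-0.00066767, -0.00119399, -0.0006473 , -0.00332279,  0.0008737 ,
       -0.00023933,  0.00085853]), 'joint_torque': array([ 3.67373495e-04, -6.23632121e+01,  2.40553846e-02, -3.90140891e+01,
       -6.14477461e-02,  3.72487132e-02,  1.01591907e-04]), 'ee_pos': array([0.21706376, 0.58582522, 0.24397357]), 'eef_rot': array([ 1.76486464e-01,  9.84302934e-01, -5.07363011e-04, -6.90533157e-05]), 'ft_force': array([-0.28507781,  0.04144319, -0.03445469]), 'torque': array([-0.01520263,  0.04933143, -0.01680467]), 'grip_force': 0.0, 'width': 0.086689515766601}
```

View pics/top0.png

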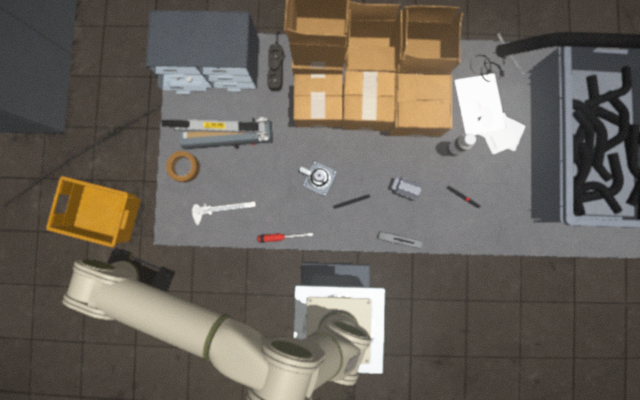

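View pics/scene0.png

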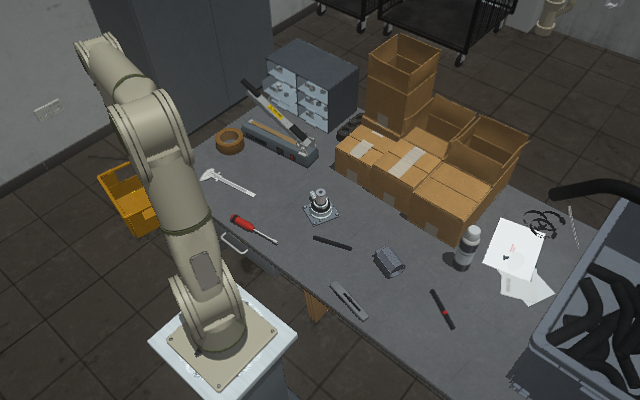

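The top view shows the base at about (320,178) with its barb to the left, and the cover at about (406,188). In the scene view the base is at (321,207) and the cover at (389,262). I'll enlarge both.

Run:
```python
from h import *
import pickle
T=pickle.load(open("top0.pkl","rb"));S=pickle.load(open("scene0.pkl","rb"))
def crop(c,u,v,w,h,k): return cv2.resize(c["img"][v:v+h,u:u+w,::-1],None,fx=k,fy=k,interpolation=cv2.INTER_CUBIC)
a=crop(T,295,155,50,37,8);b=crop(T,382,170,50,37,8);c=crop(S,295,180,50,37,8);d=crop(S,364,240,50,37,8)
cv2.imwrite("pics/crops1.png",np.vstack([np.hstack([a,b]),np.hstack([c,d])]))
for n,c,u,v in (("base",T,320,176),("cover",T,406,188),("mk",T,351,201),("can",T,460,148),("red",T,463,196),("cut",T,400,240),("nd",T,312,235)): print(n,atz(c,u,v,.03).round(3))
```

```text
base [0.542 0.081 0.03 ]
cover [ 0.508 -0.226  0.03 ]
mk [ 0.456 -0.032  0.03 ]
can [ 0.658 -0.419  0.03 ]
red [ 0.486 -0.431  0.03 ]
cut [ 0.324 -0.208  0.03 ]
nd [0.332 0.102 0.03 ]
```

View pics/crops1.png

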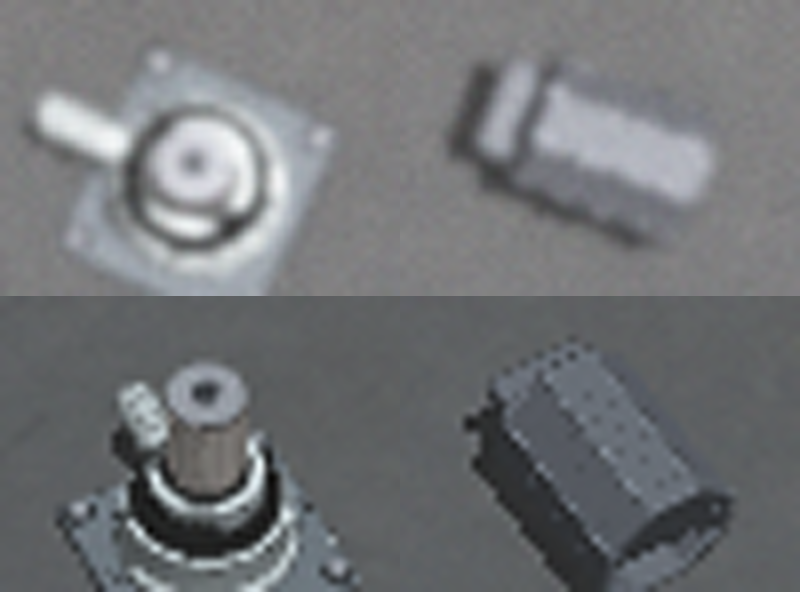

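The crops give the cover axis (mouth to top) about 17° from +y towards +x, and the base's barb direction about 20° the same way. The tool only turns about its own z. So I'll grip the cover across its ±x flats near its top, lift it on an arc with the mouth edge on the bench so it pivots in the pads, then re-grasp it by the bar. First I'll go over the base and look with the wrist camera.

Units first: shifts go in units of 20 mm. So -0.05 m is -2.5, -0.483 m is -24.15.

jog_arm(
  deltas={"moves": [[-2, -1.7, -0.25, 0.13, 0.087], [-4, -3.4, -0.5, 0.26, 0.087], [-6, -5.1, -0.75, 0.39, 0.087], [-8, -6.8, -1, 0.52, 0.087], [-10, -8.5, -1.25, 0.65, 0.087], [-12, -10.2, -1.5, 0.78, 0.087], [-14, -11.9, -1.75, 0.91, 0.087], [-16, -13.6, -2, 1.04, 0.087], [-18, -15.3, -2.25, 1.17, 0.087], [-20, -17, -2.5, 1.3, 0.087], [-22, -18.7, -2.75, 1.42, 0.087], [-24.15, -20.55, -2.75, 1.52, 0.087]]},
)

```text
time: 1.35
ee_pos: [0.5101, 0.0631, 0.2989]
eef_rot: [0.807, 0.59, 0.001, 0.0]
ft_force: [1.3, 1.4, -0.6]
width: 0.0872
grip_force: 0.0
```

jog_arm(
  deltas={"moves": [[0, 0, 0, 0, 0.087], [0, 0, 0, 0, 0.087]]},
)

```text
time: 1.55
ee_pos: [0.5095, 0.064, 0.2981]
eef_rot: [0.807, 0.591, -0.0, -0.0]
ft_force: [-0.8, -0.1, 0.8]
width: 0.0871
grip_force: 0.0
```

```bash
python3 -c "
from h import *
print(r.read_state()['joint_positions'].round(2))"
```

```text
[-0.68  0.05  0.48  1.69 -0.02  1.41 -0.5 ]
```

Create snap.py:
```python
import sys,pickle
from h import *
n=sys.argv[1]; c=shot("wrist"); c["st"]=r.read_state(); pickle.dump(c,open(n+".pkl","wb")); cv2.imwrite(f"pics/{n}.png",c["img"][:,:,::-1])
s=c["st"]; print(s["time"],s["ee_pos"].round(4),s["eef_rot"].round(3),s["joint_positions"].round(2))
```

```bash
python3 snap.py b1
```

```text
1.6 [0.5091 0.0654 0.298 ] [ 0.806  0.592 -0.    -0.   ] [-0.68  0.05  0.48  1.69 -0.02  1.41 -0.5 ]
```

jog_arm(
  deltas={"moves": [[-2, 0, 0, 0, 0.087], [-4, 0, 0, 0, 0.087], [-4, 0, 0, 0, 0.087], [-4, 0, 0, 0, 0.087]]},
)

```text
time: 2.0
ee_pos: [0.4851, -0.0104, 0.2984]
eef_rot: [0.806, 0.592, 0.0, -0.0]
ft_force: [0.5, 1.8, 0.8]
width: 0.0871
grip_force: 0.0
```

```bash
python3 snap.py b2
```

Run:
```python
import cv2,numpy as np
a=cv2.imread("pics/b1.png");b=cv2.imread("pics/b2.png")
cv2.imwrite("pics/b12.png",cv2.resize(np.vstack([a,b]),(800*3//4,600*5//4))[:600] if 0 else np.hstack([cv2.resize(a,(400,250)),cv2.resize(b,(400,250))]))
```

```text
2.05 [ 0.4853 -0.0096  0.2983] [ 0.805  0.593  0.    -0.   ] [-0.62 -0.03  0.54  1.76  0.02  1.41 -0.38]
```

View pics/b12.png

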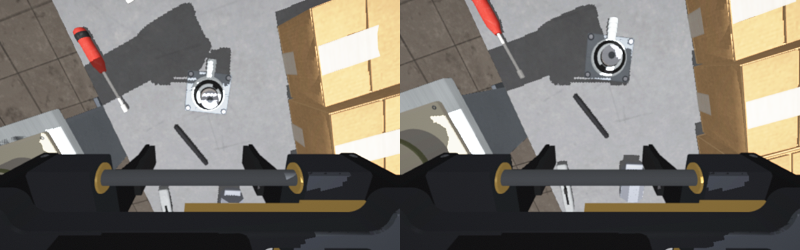

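The base appears at about (333,150) in the first wrist frame and (331,88) in the second. The fingers cover the lower half of both frames. I'll enlarge both.

Run:
```python
import cv2,numpy as np
a=cv2.imread("pics/b1.png")[85:185,280:380];b=cv2.imread("pics/b2.png")[20:140,280:400]
a=cv2.resize(a,(400,400),interpolation=cv2.INTER_CUBIC);b=cv2.resize(b[:100,:100],(400,400),interpolation=cv2.INTER_CUBIC)
b2=b
cv2.imwrite("pics/bz.png",np.hstack([a,b]))
```

```text
(no output)
```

View pics/bz.png

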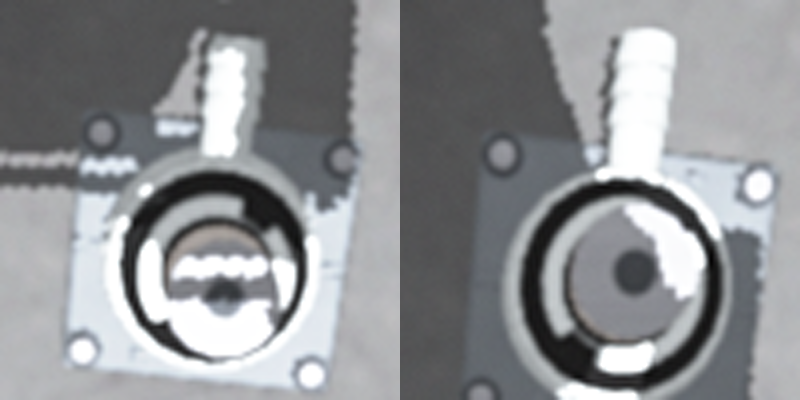

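Left and right zooms (4x) show:

| Feature | Left | Right |
|---|---|---|
| Screws | (101,132), (343,157), (83,350), (311,373) | (502,153), (758,184), (480,395) |
| Element hole | (225,292) | (635,272) |
| Seal outer ring centre | (214,266) | (620,283) |

I'll triangulate these.

Run:
```python
from h import *
import pickle
A=pickle.load(open("b1.pkl","rb"));B=pickle.load(open("b2.pkl","rb"));T=pickle.load(open("top0.pkl","rb"));S=pickle.load(open("scene0.pkl","rb"))
a=lambda x,y:(A,280+x/4-.375,85+y/4-.375)
b=lambda x,y:(B,280+(x-400)/4-.375,20+y/4-.375)
for n,p,q in (("s1",a(101,132),b(502,153)),("s2",a(343,157),b(758,184)),("s3",a(83,350),b(480,395)),("hole",a(223,292),b(635,272)),("seal",a(214,266),b(620,283))):
    P,e=tri(p,q); print(n,P.round(4),np.round(e,4))
sc=[atz(*a(*p),.009)[:2] for p in ((101,132),(343,157),(311,373),(83,350))]; print(np.round(sc,4),np.mean(sc,0).round(4))
print([np.linalg.norm(sc[i]-sc[(i+1)%4]).round(4) for i in range(4)])
v=sc[0]-sc[1]+sc[3]-sc[2];print("yaw x?",np.degrees(np.arctan2(*v[::-1])));v=sc[0]-sc[3]+sc[1]-sc[2];print(np.degrees(np.arctan2(*v[::-1])))
print("seal z.045",atz(*a(214,266),.045).round(4),atz(*b(620,283),.045).round(4))
print("hole z.108",atz(*a(223,292),.108).round(4),atz(*b(635,272),.108).round(4))
# top/scene: cap centres from crops1
print("T cap",atz(T,295+192/8,155+162/8,.108).round(4),"S cap",atz(S,295+207/8,180+(392-296)/8,.108).round(4))
for n in ("A","B"):
    c=eval(n);print(proj(c,[.508,-.226,.06]).round())
```

```text
s1 [0.5155 0.1387 0.0106] [0. 0.]
s2 [0.5967 0.1038 0.0074] [0.0001 0.0001]
s3 [0.484  0.0659 0.0138] [0.0003 0.0003]
hole [0.5402 0.0848 0.0975] [0.0004 0.0004]
seal [0.5399 0.0856 0.0444] [0.0002 0.0002]
[[0.5154 0.1387]
 [0.5964 0.104 ]
 [0.5643 0.0301]
 [0.4838 0.0649]] [0.54   0.0844]
[np.float64(0.0881), np.float64(0.0806), np.float64(0.0877), np.float64(0.0803)]
yaw x? 156.6830272333286
66.65898833209037
seal z.045 [0.5401 0.0856 0.045 ] [0.5397 0.0856 0.045 ]
hole z.108 [0.5397 0.0867 0.108 ] [0.5397 0.0842 0.108 ]
T cap [0.536  0.0826 0.108 ] S cap [0.5379 0.0807 0.108 ]
[369. 341.]
[372. 301.]
```

Base axis is about (0.540, 0.085) with yaw about -23.3°, and the heights agree with the text. Next I'll look at the cover from two places.

To row units: -0.274 m is -13.7, 0.085 m is 4.25.

jog_arm(
  deltas={"moves": [[-2.25, 0.7, 0, 0, 0.087], [-4.5, 1.4, 0, 0, 0.087], [-6.75, 2.1, 0, 0, 0.087], [-9, 2.8, 0, 0, 0.087], [-11.25, 3.5, 0, 0, 0.087], [-13.7, 4.25, 0, 0, 0.087], [-13.7, 4.25, 0, 0, 0.087], [-13.7, 4.25, 0, 0, 0.087], [-13.7, 4.25, 0, 0, 0.087]]},
)

```text
time: 2.95
ee_pos: [0.4858, -0.2959, 0.2978]
eef_rot: [0.805, 0.593, 0.0, -0.001]
ft_force: [1.7, 0.9, -0.0]
width: 0.0865
grip_force: 0.0
```

```bash
python3 snap.py c1
```

```text
3.0 [ 0.4857 -0.2959  0.298 ] [ 0.805  0.593  0.    -0.   ] [-0.24  0.23  0.84  1.57 -0.17  1.43  0.31]
```

jog_arm(
  deltas={"moves": [[-1, 0, 2, 0, 0.087], [-1, 0, 4, 0, 0.087], [-1, 0, 4, 0, 0.087], [-1, 0, 4, 0, 0.087]]},
)

```text
time: 3.4
ee_pos: [0.4794, -0.3159, 0.2192]
eef_rot: [0.805, 0.593, 0.0, -0.0]
ft_force: [0.2, -0.5, 1.3]
width: 0.0872
grip_force: 0.0
```

```bash
python3 snap.py c2
```

Run:
```python
from h import *
import pickle
ims=[]
for n in ("c1","c2"):
    c=pickle.load(open(n+".pkl","rb")); u,v=proj(c,[.508,-.226,.04]).astype(int); print(n,u,v)
    x,y=max(0,u-50),max(0,v-65); print(x,y); ims.append(cv2.resize(c["img"][y:y+130,x:x+100,::-1],(400,520),interpolation=cv2.INTER_CUBIC))
cv2.imwrite("pics/cz.png",np.hstack(ims))
```

```text
3.45 [ 0.4798 -0.3165  0.2202] [0.805 0.593 0.001 0.001] [-0.18  0.3   0.83  1.67 -0.23  1.27  0.39]
c1 316 118
266 53
c2 316 99
266 34
```

View pics/cz.png

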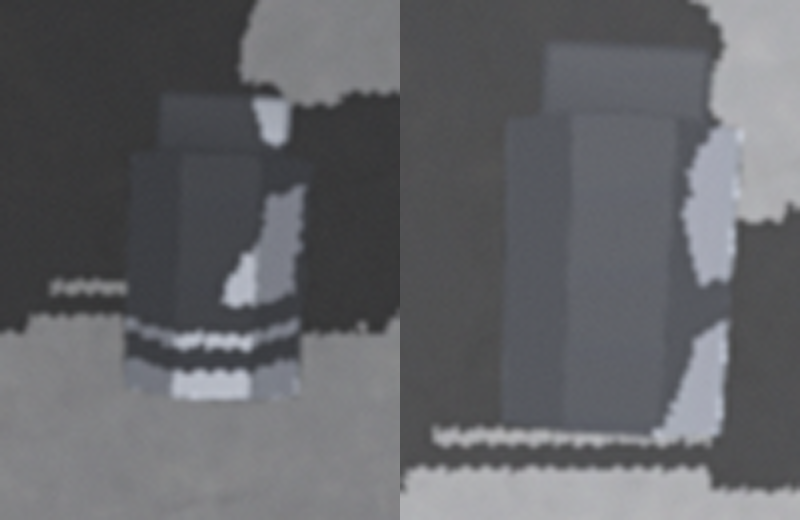

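Zooms, left and right (4x, offsets (266,53) and (266,34)):

| Feature | Left | Right |
|---|---|---|
| Upper flat, top corners | (180,152), (262,152) | (570,115), (676,118) |
| Upper flat, mouth corners | (172,398), (250,398) | (564,430), (665,435) |
| Bar end corners | (160,94), (290,97) | (546,43), (709,50) |

Run:
```python
from h import *
import pickle
A=pickle.load(open("c1.pkl","rb"));B=pickle.load(open("c2.pkl","rb"))
a=lambda x,y:(A,266+x/4-.375,53+y/4-.375)
b=lambda x,y:(B,266+(x-400)/4-.375,34+y/4-.375)
for n,p,q,z in (("TL",(180,152),(570,115),.06),("TR",(262,152),(676,118),.06),("BL",(172,398),(564,430),.06),("BR",(250,398),(665,435),.06),("barL",(160,94),(546,43),.037),("barR",(290,97),(709,50),.037)):
    P,e=tri(a(*p),b(*q)); print(n,P.round(4),np.round(e,4),atz(*a(*p),z)[:2].round(4),atz(*b(*q),z)[:2].round(4))
c=b
pts={k:atz(*b(*q),z)[:2] for k,q,z in (("TL",(570,115),.06),("TR",(676,118),.06),("BL",(564,430),.06),("BR",(665,435),.06),("bL",(546,43),.037),("bR",(709,50),.037))}
m=(pts["BL"]+pts["BR"])/2;t=(pts["TL"]+pts["TR"])/2;bb=(pts["bL"]+pts["bR"])/2
for v in (t-m,bb-m,bb-t): print(v.round(4),np.linalg.norm(v).round(4),np.degrees(np.arctan2(v[1],v[0])).round(1))
for k in(("TL","TR"),("BL","BR"),("bL","bR")):
  v=pts[k[1]]-pts[k[0]];print(k,np.linalg.norm(v).round(4),np.degrees(np.arctan2(v[1],v[0])).round(1))
print(m.round(4),t.round(4),bb.round(4)); s=r.read_state(); print(s["ee_pos"])
```

```text
TL [ 0.5101 -0.1915  0.0509] [0.0002 0.0002] [ 0.5103 -0.1922] [ 0.5097 -0.1928]
TR [ 0.5355 -0.1987  0.0415] [0.0001 0.0001] [ 0.5345 -0.1996] [ 0.5337 -0.2009]
BL [ 0.487  -0.2604  0.086 ] [0.0003 0.0003] [ 0.4849 -0.2635] [ 0.4856 -0.2626]
BR [ 0.5097 -0.271   0.0628] [0.0004 0.0004] [ 0.5094 -0.2711] [ 0.5101 -0.2715]
barL [ 0.5094 -0.1721  0.0383] [0. 0.] [ 0.5094 -0.1719] [ 0.5094 -0.1718]
barR [ 0.5497 -0.1844  0.0287] [0.0004 0.0004] [ 0.5493 -0.1852] [ 0.5482 -0.1855]
[0.0238 0.0702] 0.0741 71.2
[0.0309 0.0884] 0.0936 70.7
[0.0071 0.0182] 0.0195 68.7
('TL', 'TR') 0.0252 -18.7
('BL', 'BR') 0.026 -20.1
('bL', 'bR') 0.0412 -19.5
[ 0.4979 -0.2671] [ 0.5217 -0.1969] [ 0.5288 -0.1787]
[ 0.47983909 -0.31648809  0.22018574]
```

The cover's axis is at about 71°, its mouth centre at (0.497,-0.2685), and the height of 60 mm is confirmed. I'll grip at 62 mm from the mouth, TCP target (0.5176,-0.210,0.033), and turn +0.03.

jog_arm(
  deltas={"moves": [[2, 0.1, 1, 0.03, 0.087], [4, 0.2, 2, 0.03, 0.087], [5.65, 0.225, 3.5, 0.03, 0.087], [5.65, 0.225, 5.5, 0.03, 0.087], [5.65, 0.225, 7.5, 0.03, 0.087], [5.65, 0.225, 8.5, 0.03, 0.087], [5.65, 0.225, 9.35, 0.03, 0.087], [5.65, 0.225, 9.35, 0.03, 0.087], [5.65, 0.225, 9.35, 0.03, 0.087]]},
  grip_force=5,
)

```text
time: 4.35
ee_pos: [0.5183, -0.2107, 0.0331]
eef_rot: [0.815, 0.58, 0.001, 0.001]
ft_force: [0.5, -1.2, 0.5]
width: 0.0867
grip_force: 0.0
```

jog_arm(
  deltas={"moves": [[0, 0, 0, 0, 0.05], [0, 0, 0, 0, 0.05], [0, 0, 0, 0, 0.05], [0, 0, 0, 0, 0.05], [0, 0, 0, 0, 0.05], [0, 0, 0, 0, 0.05], [0, 0, 0, 0, 0.05], [0, 0, 0, 0, 0.05]]},
  grip_force=5,
)

```text
time: 5.15
ee_pos: [0.5168, -0.2108, 0.0316]
eef_rot: [0.815, 0.58, 0.0, -0.0]
ft_force: [-1.8, 1.5, 6.1]
width: 0.0602
grip_force: 5.0
```

Gripped at 60.2 mm. Now I'll raise it along the arc about the lower mouth edge, checking at 45°.

jog_arm(
  deltas={"moves": [[-0.22, 0, -0.39, 0, 0.05], [-0.495, 0, -0.75, 0, 0.05], [-0.81, 0, -1.07, 0, 0.05], [-1.165, 0, -1.35, 0, 0.05], [-1.55, 0, -1.575, 0, 0.05], [-1.97, 0, -1.755, 0, 0.05], [-1.97, 0, -1.755, 0, 0.05]]},
  grip_force=5,
)

```text
time: 5.85
ee_pos: [0.5032, -0.2498, 0.067]
eef_rot: [0.815, 0.579, 0.0, 0.0]
ft_force: [0.3, 0.5, -0.8]
width: 0.06
grip_force: 5.0
```

Run:
```python
from h import *
import pickle
s=r.read_state(); print(s["ee_pos"],s["ft_force"],s["grip_force"])
S=shot("scene");pickle.dump(S,open("s1.pkl","wb"));u,v=proj(S,s["ee_pos"]).astype(int)
W=shot("wrist");T=shot("top")
k=cv2.resize(S["img"][v-40:v+40,u-50:u+50,::-1],(500,400),interpolation=cv2.INTER_CUBIC)
cv2.imwrite("pics/tilt1.png",k)
```

```text
[ 0.50324018 -0.2498396   0.06696748] [ 0.28765766  0.49843675 -0.77331634] 4.974290593236219
```

View pics/tilt1.png

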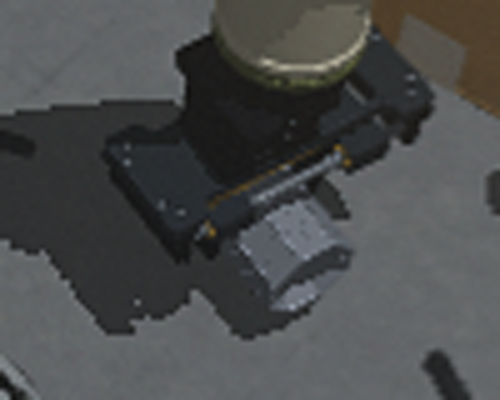

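The picture shows the cover tilted roughly as intended, with its mouth edge down at about (310,300) and the top between the jaws. I'll complete the arc.

To row units: -0.0526 m is -2.63, -0.0442 m is -2.21.

jog_arm(
  deltas={"moves": [[-0.435, 0, -0.12, 0, 0.05], [-0.88, 0, -0.18, 0, 0.05], [-1.33, 0, -0.185, 0, 0.05], [-1.775, 0, -0.125, 0, 0.05], [-2.21, 0, -0.015, 0, 0.05], [-2.63, 0, 0.155, 0, 0.05], [-2.63, 0, 0.155, 0, 0.05], [-2.63, 0, 0.2, 0, 0.05], [-2.63, 0, 0.2, 0, 0.05]]},
  grip_force=5,
)

```text
time: 6.9
ee_pos: [0.4867, -0.2972, 0.0622]
eef_rot: [0.815, 0.58, 0.0, -0.0]
ft_force: [-0.4, -1.1, -2.2]
width: 0.06
grip_force: 5.0
```

Run:
```python
from h import *
import pickle
s=r.read_state(); print(s["ee_pos"],s["ft_force"],s["grip_force"])
S=shot("scene");u,v=proj(S,s["ee_pos"]).astype(int)
cv2.imwrite("pics/tilt2.png",cv2.resize(S["img"][v-40:v+40,u-50:u+50,::-1],(500,400),interpolation=cv2.INTER_CUBIC))
```

```text
[ 0.48674823 -0.29723684  0.06222033] [-0.40799202 -1.08528089 -2.24147545] 4.974582252034452
```

View pics/tilt2.png

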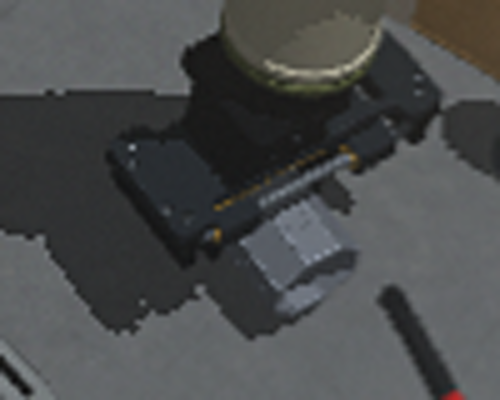

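The cover still shows its mouth to the camera at about (315,285) and appears to be carried level, so the pads held it against pivoting. I'll ease the grip to 3 N and look again.

To row units: -0.01 m is -0.5, -0.005 m is -0.25.

jog_arm(
  deltas={"moves": [[0, 0, 0, 0, 0.05], [0, 0, 0, 0, 0.05], [0, 0, -0.5, 0, 0.05], [0, 0, -0.25, 0, 0.05], [0, 0, -0.5, 0, 0.05], [0, 0, -0.25, 0, 0.05], [0, 0, -0.5, 0, 0.05], [0, 0, -0.5, 0, 0.05]]},
  grip_force=3,
)

```text
time: 7.75
ee_pos: [0.4866, -0.2979, 0.0728]
eef_rot: [0.815, 0.58, 0.0, 0.0]
ft_force: [0.1, -1.0, -2.0]
width: 0.0599
grip_force: 3.0
```

Run:
```python
from h import *
s=r.read_state(); print(s["ee_pos"],s["ft_force"],s["grip_force"])
S=shot("scene");u,v=proj(S,s["ee_pos"]).astype(int);W=shot("wrist")
a=cv2.resize(S["img"][v-30:v+40,u-30:u+40,::-1],(400,400),interpolation=cv2.INTER_CUBIC)
u,v=proj(W,s["ee_pos"]).astype(int);print(u,v)
b=cv2.resize(W["img"][150:400,195:445,::-1],(400,400))
cv2.imwrite("pics/tilt3.png",np.hstack([a,b]))
```

```text
[ 0.48661925 -0.29792386  0.0727836 ] [ 0.06163788 -0.9805595  -1.99529988] 2.999905100223259
315 267
```

View pics/tilt3.png

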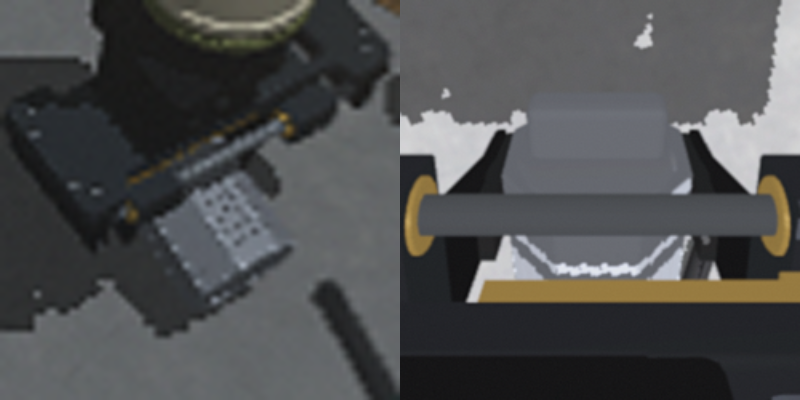

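After easing the grip the cover tilted: in the wrist view the bar is at about (530–665, 93–158) of the crop, and the mouth has gone from the scene view. I'll work out the tilt from these pixels and the model.

Run:
```python
from h import *
s=r.read_state(); W=shot("wrist")
from scipy.spatial.transform import Rotation as R
M=R.from_quat(s["eef_rot"]).as_matrix(); xt,yt=M[:,0],M[:,1]; up=np.array([0,0,1.])
g=s["ee_pos"]+M[:,2]*.003
cr=lambda p:np.array([400+(p[0]-195)*1.6,(p[1]-150)*1.6]).round().astype(int)
for al in range(0,100,10):
    a=np.radians(al); ax=np.cos(a)*xt+np.sin(a)*up; yc=-np.sin(a)*xt+np.cos(a)*up
    P=lambda x,y,z: cr(proj(W,g+yt*x+yc*y+ax*(z-.062)))
    print(al,"bar top y+/-",P(-.022,.007,.096),P(.022,.007,.096),P(-.022,-.007,.096),"barbase y+",P(-.022,.007,.076),"top rim +y",P(-.0125,.03,.076),P(.0125,.03,.076),"side",P(-.03,.0125,.076))
```

```text
0 bar top y+/- [522  99] [662  99] [528  85] barbase y+ [525 156] top rim +y [547 194] [636 194] side [497 164]
10 bar top y+/- [519 110] [664 110] [525  88] barbase y+ [524 164] top rim +y [546 215] [636 215] side [496 175]
20 bar top y+/- [517 126] [667 126] [523  96] barbase y+ [523 172] top rim +y [547 235] [636 235] side [495 185]
30 bar top y+/- [514 144] [669 144] [520 106] barbase y+ [523 180] top rim +y [547 252] [636 252] side [495 196]
40 bar top y+/- [513 165] [670 165] [517 120] barbase y+ [522 189] top rim +y [548 267] [635 267] side [495 207]
50 bar top y+/- [512 187] [671 187] [515 138] barbase y+ [522 198] top rim +y [550 277] [634 277] side [495 216]
60 bar top y+/- [511 210] [672 210] [513 158] barbase y+ [523 206] top rim +y [551 284] [633 284] side [496 224]
70 bar top y+/- [511 231] [671 231] [512 180] barbase y+ [523 213] top rim +y [552 287] [632 287] side [498 231]
80 bar top y+/- [512 251] [670 251] [511 202] barbase y+ [524 220] top rim +y [554 287] [630 287] side [499 236]
90 bar top y+/- [514 267] [669 267] [511 224] barbase y+ [524 225] top rim +y [556 283] [629 283] side [501 239]
```

The bar pixels (top edge about 93, base about 158) fit a tilt of about 0–5°, so the large pad contact holds it level. I'll set it back down and grip only the outer part of the bar's ends, where the contact is small and the weight's lever about three times larger.

Units first: shifts go in units of 20 mm. So 0.11 m is 5.5, 0.02 m is 1.

jog_arm(
  deltas={"moves": [[1.5, 0, 0, 0, 0.05], [3, 0, 0, 0, 0.05], [4.5, 0, 0, 0, 0.05], [5.5, 0, 0.5, 0, 0.05], [5.5, 0, 1, 0, 0.05], [5.5, 0, 1.5, 0, 0.05], [5.5, 0, 1.75, 0, 0.05], [5.5, 0, 1.9, 0, 0.05], [5.5, 0, 1.9, 0, 0.05]]},
  grip_force=3,
)

```text
time: 8.8
ee_pos: [0.522, -0.1948, 0.034]
eef_rot: [0.815, 0.579, -0.0, -0.0]
ft_force: [-0.6, -0.9, -1.8]
width: 0.0604
grip_force: 3.0
```

jog_arm(
  deltas={"moves": [[0, 0, 0.05, 0, 0.05], [0, 0, 0.1, 0, 0.05], [0, 0, 0.15, 0, 0.05], [0, 0, 0.15, 0, 0.05]]},
)

```text
time: 9.2
ee_pos: [0.5227, -0.1941, 0.0317]
eef_rot: [0.815, 0.58, 0.0, 0.0]
ft_force: [-0.8, -0.6, 2.6]
width: 0.0599
grip_force: 3.0
```

jog_arm(
  deltas={"moves": [[0, 0, 0, 0, 0.07], [0, 0, 0, 0, 0.087], [0, 0, 0, 0, 0.087], [0, 0, 0, 0, 0.087], [0, 0, 0, 0, 0.087]]},
)

```text
time: 9.7
ee_pos: [0.5226, -0.1938, 0.0314]
eef_rot: [0.815, 0.58, 0.0, -0.0]
ft_force: [0.0, 0.8, 0.9]
width: 0.0852
grip_force: 0.0
```

To row units: 0.0335 m is 1.675, -0.0186 m is -0.93.

jog_arm(
  deltas={"moves": [[0.5, 0, -0.4, 0, 0.087], [1.1, 0, -0.93, 0, 0.087], [1.675, 0, -0.93, 0, 0.087], [1.675, 0, -0.93, 0, 0.06], [1.675, 0, -0.93, 0, 0.03], [1.675, 0, -0.93, 0, 0.03], [1.675, 0, -0.93, 0, 0.03], [1.675, 0, -0.93, 0, 0.03], [1.675, 0, -0.93, 0, 0.03], [1.675, 0, -0.93, 0, 0.03], [1.675, 0, -0.93, 0, 0.03]]},
  grip_force=3,
)

```text
time: 10.8
ee_pos: [0.5334, -0.1624, 0.0499]
eef_rot: [0.815, 0.58, -0.0, -0.0]
ft_force: [-0.8, -1.1, -0.6]
width: 0.0442
grip_force: 3.0
```

To row units: -0.0552 m is -2.76, -0.0498 m is -2.49.

jog_arm(
  deltas={"moves": [[-0.25, 0, -0.575, 0, 0.03], [-0.575, 0, -1.13, 0, 0.03], [-0.975, 0, -1.625, 0, 0.03], [-1.425, 0, -2.07, 0, 0.03], [-1.95, 0, -2.45, 0, 0.03], [-2.49, 0, -2.76, 0, 0.03], [-2.49, 0, -2.76, 0, 0.03], [-2.49, 0, -2.76, 0, 0.03], [-2.49, 0, -2.76, 0, 0.03]]},
  grip_force=3,
)

```text
time: 11.7
ee_pos: [0.5175, -0.2086, 0.1049]
eef_rot: [0.815, 0.58, 0.0, -0.0]
ft_force: [0.7, 2.7, 1.4]
width: 0.0442
grip_force: 3.0
```

Create tilt.py:
```python
from h import *
import sys
from scipy.spatial.transform import Rotation as R
from scipy.spatial import ConvexHull
# silhouette/edge score of the cover model against the scene image, over tilt angle
yg,zg=float(sys.argv[1])/1e3,float(sys.argv[2])/1e3
s=r.read_state(); M=R.from_quat(s["eef_rot"]).as_matrix(); xt,yt=M[:,0],M[:,1]; up=np.array([0,0,1.])
g=s["ee_pos"].copy(); g[2]-=.0195
t=np.arange(8)*np.pi/4+np.pi/8; oc=np.c_[np.cos(t),np.sin(t)]*.03/np.cos(np.pi/8)
pts=np.array([[a,b,z] for z in (0,.076) for a,b in oc])
bar=np.array([[a,b,z] for z in (.076,.096) for a in (-.022,.022) for b in (-.007,.007)])
print(s["ee_pos"].round(4),s["ft_force"].round(1))
for n in ("scene",):
    C=shot(n); G=cv2.GaussianBlur(cv2.cvtColor(C["img"],cv2.COLOR_RGB2GRAY).astype(np.float32),(0,0),.7)
    gm=np.hypot(cv2.Sobel(G,cv2.CV_32F,1,0),cv2.Sobel(G,cv2.CV_32F,0,1)); gm=np.minimum(gm,60)
    res=[]
    for al in range(0,101,5):
        a=np.radians(al); ax=np.cos(a)*xt+np.sin(a)*up; yc=-np.sin(a)*xt+np.cos(a)*up
        best=0
        P=lambda q:np.array([proj(C,g+yt*p[0]+yc*(p[1]-yg)+ax*(p[2]-zg)) for p in q])
        q=P(pts); m=np.zeros(gm.shape,np.uint8)
        low=q[:8]
        for dx in range(-2,3):
            for dy in range(-2,3):
                m[:]=0; cv2.polylines(m,[np.round(low+[dx,dy]).astype(np.int32)],True,255)
                best=max(best,gm[m>0].mean())
        res.append((al,round(float(best),1)))
    print(n,res)
    u,v=proj(C,g).astype(int); cv2.imwrite("pics/dbg.png",cv2.resize(C["img"][v-30:v+50,u-40:u+60,::-1],(800,640)))
```

```bash
python3 tilt.py 2.5 91.5
```

```text
[ 0.5175 -0.2086  0.1049] [0.7 2.7 1.4]
scene [(0, 27.3), (5, 30.6), (10, 35.1), (15, 37.8), (20, 48.3), (25, 47.8), (30, 50.3), (35, 41.8), (40, 40.6), (45, 42.8), (50, 39.9), (55, 39.4), (60, 38.8), (65, 34.7), (70, 34.6), (75, 32.8), (80, 33.0), (85, 31.9), (90, 30.3), (95, 29.2), (100, 32.4)]
```

The force on the tool (+y 2.7, z +1.4) shows the mouth edge dragging on the bench, so it is pivoting. I'll continue to about 67°.

To row units: -0.0367 m is -1.835, -0.0304 m is -1.52.

jog_arm(
  deltas={"moves": [[-0.3, 0, -0.125, 0, 0.03], [-0.59, 0, -0.235, 0, 0.03], [-0.9, 0, -0.32, 0, 0.03], [-1.205, 0, -0.39, 0, 0.03], [-1.52, 0, -0.435, 0, 0.03], [-1.835, 0, -0.46, 0, 0.03], [-1.835, 0, -0.46, 0, 0.03], [-1.835, 0, -0.46, 0, 0.03]]},
  grip_force=3,
)

```text
time: 12.55
ee_pos: [0.5051, -0.2441, 0.1144]
eef_rot: [0.815, 0.58, -0.0, -0.0]
ft_force: [-0.7, -0.3, 1.4]
width: 0.044
grip_force: 3.0
```

```bash
python3 tilt.py 2.5 91.5
```

```text
[ 0.5051 -0.2441  0.1144] [-0.7 -0.3  1.4]
scene [(0, 19.2), (5, 20.0), (10, 24.3), (15, 27.2), (20, 28.7), (25, 32.6), (30, 33.0), (35, 33.3), (40, 31.2), (45, 32.0), (50, 36.5), (55, 38.6), (60, 41.9), (65, 41.7), (70, 39.9), (75, 35.7), (80, 36.7), (85, 34.1), (90, 35.3), (95, 32.5), (100, 33.6)]
```

Tilt reads about 60–65° and is on course. I'll finish the arc and press gently.

To row units: 0.0001 m is 0.005, -0.0375 m is -1.875.

jog_arm(
  deltas={"moves": [[-0.325, 0, 0, 0, 0.03], [-0.635, 0, 0.005, 0, 0.03], [-0.95, 0, 0.05, 0, 0.03], [-1.265, 0, 0.1, 0, 0.03], [-1.575, 0, 0.18, 0, 0.03], [-1.875, 0, 0.27, 0, 0.03], [-1.875, 0, 0.325, 0, 0.03], [-1.875, 0, 0.375, 0, 0.03], [-1.875, 0, 0.375, 0, 0.03]]},
  grip_force=3,
)

```text
time: 13.5
ee_pos: [0.4927, -0.2793, 0.1067]
eef_rot: [0.815, 0.58, -0.0, -0.0]
ft_force: [-1.6, -0.4, 1.8]
width: 0.0441
grip_force: 3.0
```

```bash
python3 tilt.py 2.5 91.5
```

```text
[ 0.4927 -0.2793  0.1067] [-1.6 -0.4  1.8]
scene [(0, 5.0), (5, 6.1), (10, 6.3), (15, 5.3), (20, 6.3), (25, 5.9), (30, 5.5), (35, 5.1), (40, 5.4), (45, 10.6), (50, 16.8), (55, 18.5), (60, 18.3), (65, 15.0), (70, 17.2), (75, 26.6), (80, 44.9), (85, 47.0), (90, 46.6), (95, 47.4), (100, 39.8)]
```

Upright by the fit (85–95°). I'll press 1 mm more, release and rise to look.

To row units: 0.002 m is 0.1, 0.001 m is 0.05.

jog_arm(
  deltas={"moves": [[0, 0, 0.05, 0, 0.03], [0, 0, 0.1, 0, 0.03], [0, 0, 0.1, 0, 0.03]]},
  grip_force=3,
)

```text
time: 13.85
ee_pos: [0.4929, -0.2791, 0.1047]
eef_rot: [0.815, 0.58, -0.0, -0.0]
ft_force: [-2.0, 0.7, 2.3]
width: 0.0441
grip_force: 3.0
```

jog_arm(
  deltas={"moves": [[0, 0, 0, 0, 0.06], [0, 0, 0, 0, 0.087], [0, 0, 0, 0, 0.087], [0, 0, 0, 0, 0.087], [0, 0, -1.5, 0, 0.087], [0, 0, -3.5, 0, 0.087], [-1.5, 0, -5.5, 0, 0.087], [-3, 0, -5.5, 0, 0.087], [-3, 0, -5.5, 0, 0.087], [-3, 0, -5.5, 0, 0.087]]},
)

```text
time: 14.85
ee_pos: [0.4729, -0.3363, 0.2147]
eef_rot: [0.815, 0.579, 0.0, -0.0]
ft_force: [0.6, 1.0, 0.4]
width: 0.0872
grip_force: 0.0
```

```bash
python3 snap.py d1
```

```text
14.9 [ 0.4733 -0.3353  0.2143] [ 0.815  0.58   0.    -0.001] [-0.15  0.32  0.84  1.66 -0.25  1.27  0.41]
```

jog_arm(
  deltas={"moves": [[-1.5, 0, 0, 0, 0.087], [-1.5, 0, 0, 0, 0.087], [-1.5, 0, 0, 0, 0.087]]},
)

```text
time: 15.2
ee_pos: [0.4635, -0.3637, 0.2143]
eef_rot: [0.815, 0.58, -0.0, -0.001]
ft_force: [-0.0, -1.0, -0.9]
width: 0.0871
grip_force: 0.0
```

```bash
python3 snap.py d2
```

Run:
```python
from h import *
import pickle
ims=[]
for n in ("d1","d2"):
    c=pickle.load(open(n+".pkl","rb")); u,v=proj(c,[.49,-.285,.08]).astype(int)
    x,y=max(0,u-50),max(0,v-65); print(n,u,v,x,y); k=c["img"][y:y+130,x:x+100,::-1]; k=cv2.copyMakeBorder(k,0,130-k.shape[0],0,100-k.shape[1],cv2.BORDER_CONSTANT); ims.append(cv2.resize(k,(400,520),interpolation=cv2.INTER_CUBIC))
cv2.imwrite("pics/dz.png",np.hstack(ims))
```

```text
15.25 [ 0.464  -0.3631  0.2143] [ 0.814  0.58   0.    -0.001] [-0.09  0.35  0.85  1.64 -0.27  1.28  0.47]
d1 315 142 265 77
d2 315 110 265 45
```

View pics/dz.png

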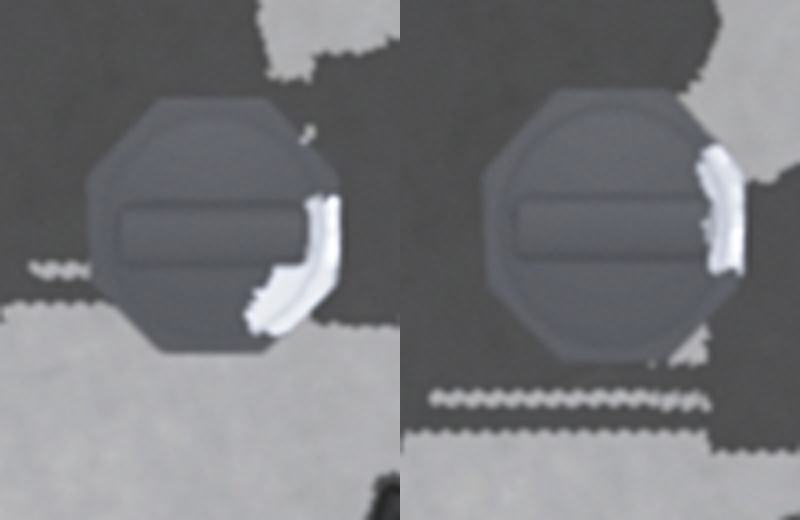

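The cover stands upright. Zoomed (4x), the octagon top is centred at (213,225) on the left and (614,225) on the right. The bar is level in the image, spanning rows 203–264 on the left and 198–260 on the right.

Run:
```python
from h import *
import pickle
from scipy.spatial.transform import Rotation as R
A=pickle.load(open("d1.pkl","rb"));B=pickle.load(open("d2.pkl","rb"))
a=lambda x,y:(A,265+x/4-.375,77+y/4-.375)
b=lambda x,y:(B,265+(x-400)/4-.375,45+y/4-.375)
for n,p,q,z in (("oct",(213,225.5),(614,225),.076),("TL",(160,98),(562,88),.076),("TR",(267,98),(673,89),.076),("L1",(87,183),(484,178),.076),("BL",(164,352),(563,360),.076),("BR",(264,352),(663,361),.076),("barc",(213,234),(614,229),.096),("barUL",(121,205),(518,198),.096),("barLL",(119,264),(516,260),.096)):
    P,e=tri(a(*p),b(*q)); print(n,P.round(4),np.round(e,4),atz(*a(*p),z)[:2].round(4),atz(*b(*q),z)[:2].round(4))
s=r.read_state();print(s["ee_pos"],R.from_quat(s["eef_rot"]).as_matrix().round(4)[:2,:2])
for c in (A,B):
  M=R.from_quat(c["st"]["eef_rot"]).as_matrix(); P=np.array(c["pose"]); print((M.T@(P[:3,3]-c["st"]["ee_pos"])).round(4), (M.T@P[:3,:3]).round(3).tolist())
```

```text
oct [ 0.4951 -0.2781  0.0748] [0.0001 0.0001] [ 0.495 -0.278] [ 0.4951 -0.2781]
TL [ 0.4933 -0.2471  0.0762] [0.0004 0.0004] [ 0.4929 -0.2469] [ 0.4936 -0.2472]
TR [ 0.5166 -0.2551  0.0746] [0.0004 0.0004] [ 0.5162 -0.255 ] [ 0.5169 -0.2554]
L1 [ 0.4706 -0.2591  0.0776] [0.0001 0.0001] [ 0.4703 -0.259 ] [ 0.4705 -0.2589]
BL [ 0.4736 -0.3029  0.0744] [0.0001 0.0001] [ 0.4737 -0.3026] [ 0.4738 -0.3028]
BR [ 0.4965 -0.3112  0.0727] [0.0003 0.0003] [ 0.4969 -0.3107] [ 0.4961 -0.3108]
barc [ 0.4947 -0.2792  0.0851] [0.0001 0.0001] [ 0.4949 -0.2783] [ 0.4946 -0.2795]
barUL [ 0.4768 -0.2661  0.0847] [0. 0.] [ 0.4779 -0.2658] [ 0.4775 -0.267 ]
barLL [ 0.472  -0.2783  0.0869] [0. 0.] [ 0.473  -0.2776] [ 0.4727 -0.2786]
[ 0.4639677  -0.36313647  0.21434055] [[ 0.3268  0.9451]
 [ 0.9451 -0.3268]]
[ 0.0813  0.0013 -0.1395] [[-0.001, -0.955, -0.295], [1.0, -0.002, 0.002], [-0.002, -0.295, 0.955]]
[ 0.0816  0.0012 -0.1392] [[-0.001, -0.955, -0.295], [1.0, -0.001, 0.001], [-0.002, -0.295, 0.955]]
```

The octagon's height (0.075) and the bar's check out. Comparing with the earlier grip centre, the wrist camera reads about 1.7 mm too far along tool +y, so the corrected cover centre is (0.4935,-0.2775). I'll turn 90° and take the bar from above.

To row units: 0.0905 m is 4.525, 0.08 m is 4.

jog_arm(
  deltas={"moves": [[1, 0, 0, -0.15, 0.087], [2, 0, 0, -0.3, 0.087], [3, 0, 0, -0.45, 0.087], [4, 0, 0, -0.6, 0.087], [4.525, 0, 0, -0.75, 0.087], [4.525, 0, 0, -0.9, 0.087], [4.525, 0, 0, -1.05, 0.087], [4.525, 0, 0, -1.2, 0.087], [4.525, 0, 1, -1.35, 0.06], [4.525, 0, 2, -1.5, 0.05], [4.525, 0, 2.5, -1.571, 0.05], [4.525, 0, 2.5, -1.571, 0.05]]},
)

```text
time: 16.45
ee_pos: [0.4928, -0.277, 0.1633]
eef_rot: [0.165, 0.986, 0.001, -0.001]
ft_force: [-0.5, -0.3, 0.5]
width: 0.0628
grip_force: 0.0
```

jog_arm(
  deltas={"moves": [[0, 0, 1.5, 0, 0.05], [0, 0, 2.5, 0, 0.05], [0, 0, 3, 0, 0.05], [0, 0, 3.165, 0, 0.05], [0, 0, 3.165, 0, 0.05], [0, 0, 3.165, 0, 0.05]]},
)

```text
time: 17.05
ee_pos: [0.4937, -0.2791, 0.1027]
eef_rot: [0.166, 0.986, -0.0, 0.001]
ft_force: [0.6, -0.2, -0.2]
width: 0.05
grip_force: 0.0
```

```bash
python3 -c "
from h import *
s=r.read_state();print(s['joint_positions'].round(2))"
```

```text
[-0.02  0.36  0.55  1.81 -0.22  1.03  1.84]
```

jog_arm(
  deltas={"moves": [[0, 0, 0.1, 0, 0.05], [0, 0, 0.1, 0, 0.03], [0, 0, 0.1, 0, 0.0], [0, 0, 0.1, 0, 0.0], [0, 0, 0.1, 0, 0.0], [0, 0, 0.1, 0, 0.0], [0, 0, 0.1, 0, 0.0], [0, 0, 0.1, 0, 0.0], [0, 0, 0.1, 0, 0.0]]},
  grip_force=8,
)

```text
time: 17.95
ee_pos: [0.493, -0.2788, 0.0995]
eef_rot: [0.166, 0.986, 0.0, -0.0]
ft_force: [0.1, 0.9, -0.4]
width: 0.0142
grip_force: 8.0
```

jog_arm(
  deltas={"moves": [[0, 0, 0, 0, 0.0], [0, 0, 0, 0, 0], [0, 0, 0, 0, 0]]},
  grip_force=45,
)

```text
time: 18.25
ee_pos: [0.493, -0.2788, 0.0995]
eef_rot: [0.166, 0.986, 0.0, -0.0]
ft_force: [-0.0, -0.2, -1.9]
width: 0.0135
grip_force: 45.0
```

Run:
```python
from h import *
from scipy.spatial.transform import Rotation as R
for i in range(1):
    s=r.read_state();M=R.from_quat(s["eef_rot"]).as_matrix();print(s["ee_pos"],np.degrees(np.arctan2(M[1,1],M[0,1])), M[:,:2].T@s["ee_pos"])
    print("camera cover centre in tool axes",M[:2,:2].T@np.array([.4951,-.2781]), M[:2,:2].T)
```

```text
[ 0.49302467 -0.2787634   0.09949517] 70.8761919924071 [-0.5571195  -0.10184432]
camera cover centre in tool axes [-0.55888532 -0.10055249] [[-0.94481285  0.32761048]
 [ 0.32761052  0.94481285]]
```

Gripped on the bar (13.5 mm) with the cover centred on the TCP. The result is also consistent with a camera bias of about (1.4, 1.7) mm in tool axes. Corrected base axis is (0.538,0.0844), and the put-on bar line of 36.7° means tool y at 126.7°. I'll lift and carry.

To row units: -0.15 m is -7.5, -0.13 m is -6.5.

jog_arm(
  deltas={"moves": [[0, 0, -1, 0, 0], [0, 0, -2.5, 0, 0], [0, 0, -4.5, 0, 0], [0, 0, -6.5, 0, 0], [0, 0, -7.5, 0, 0], [0, 0, -7.5, 0, 0]]},
)

```text
time: 18.85
ee_pos: [0.4942, -0.2797, 0.2528]
eef_rot: [0.166, 0.986, -0.0, 0.003]
ft_force: [0.5, -0.5, -1.6]
width: 0.0137
grip_force: 45.0
```

jog_arm(
  deltas={"moves": [[0.3, 1.5, 0, -0.1, 0], [0.725, 3.4, 0, -0.2, 0], [1.15, 5.35, 0, -0.3, 0], [1.55, 7.25, 0, -0.4, 0], [1.95, 9.2, 0, -0.5, 0], [2.4, 11.15, 0, -0.6, 0], [2.8, 13.1, 0, -0.7, 0], [3.225, 15.05, 0, -0.8, 0], [3.55, 16.5, 0, -0.9, 0], [3.83, 17.895, 0, -0.974, 0], [3.83, 17.895, 0, -0.974, 0], [3.83, 17.895, 0, -0.974, 0]]},
)

```text
time: 20.05
ee_pos: [0.5378, 0.0845, 0.2487]
eef_rot: [-0.315, 0.949, -0.0, -0.001]
ft_force: [-0.1, -1.3, -1.4]
width: 0.0135
grip_force: 45.0
```

Create st.py:
```python
from h import *
from scipy.spatial.transform import Rotation as R
s=r.read_state();M=R.from_quat(s["eef_rot"]).as_matrix();e=np.array([.5379,.0844,0])-s["ee_pos"]
print("t",round(s["time"],2),s["ee_pos"].round(4),"yaw",np.degrees(np.arctan2(M[1,1],M[0,1])).round(2),"F",s["ft_force"].round(1),"T",s["torque"].round(2),"tool err xy",(M.T@e)[:2].round(4),"ft tool",(M.T@s["ft_force"]).round(1),"mouth",(s["ee_pos"][2]-.0995).round(4),"q7",s["joint_positions"][6].round(2),"w",round(s["width"],4),s["grip_force"])
```

```text
(no output)
```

jog_arm(
  deltas={"moves": [[0, 0, 0, 0, 0], [0, 0, 0, 0, 0], [0, 0, 0, 0, 0]]},
)

```text
time: 20.35
ee_pos: [0.538, 0.0835, 0.2496]
eef_rot: [-0.314, 0.949, 0.0, 0.0]
ft_force: [-1.0, 0.6, -1.7]
width: 0.0138
grip_force: 45.0
```

```bash
python3 st.py
```

```text
t 20.35 [0.538  0.0835 0.2496] yaw 126.58 F [-1.   0.6 -1.7] T [0.11 0.07 0.01] tool err xy [-0.0004  0.0008] ft tool [0.4 1.1 1.7] mouth 0.1501 q7 2.0 w 0.0138 44.9984747171402
```

To row units: 0.085 m is 4.25, 0.0004 m is 0.02.

jog_arm(
  deltas={"moves": [[0, 0.02, 0.75, 0, 0], [0, 0.02, 1.5, 0, 0], [0, 0.02, 2.25, 0, 0], [0, 0.02, 3, 0, 0], [0, 0.02, 3.75, 0, 0], [0, 0.02, 4.25, 0, 0], [0, 0.02, 4.25, 0, 0], [0, 0.02, 4.25, 0, 0]]},
)

```text
time: 21.15
ee_pos: [0.538, 0.0845, 0.1651]
eef_rot: [-0.314, 0.949, 0.0, 0.0]
ft_force: [0.4, -0.3, -0.8]
width: 0.0139
grip_force: 45.0
```

```bash
python3 st.py
```

```text
t 21.15 [0.538  0.0845 0.1651] yaw 126.66 F [ 0.4 -0.3 -0.8] T [0.08 0.04 0.  ] tool err xy [ 0.0002 -0.0001] ft tool [-0.2 -0.4  0.8] mouth 0.0656 q7 2.02 w 0.0139 44.99860882759094
```

jog_arm(
  deltas={"moves": [[0, 0, 0.15, 0, 0], [0, 0, 0.3, 0, 0], [0, 0, 0.4, 0, 0], [0, 0, 0.4, 0, 0]]},
)

```text
time: 21.55
ee_pos: [0.5376, 0.0847, 0.1564]
eef_rot: [-0.315, 0.949, 0.0, -0.0]
ft_force: [-0.5, -0.1, -1.5]
width: 0.0136
grip_force: 45.0
```

```bash
python3 st.py
```

```text
t 21.55 [0.5376 0.0847 0.1564] yaw 126.68 F [-0.5 -0.1 -1.5] T [ 0.06  0.02 -0.01] tool err xy [-0.0001 -0.0005] ft tool [0.5 0.2 1.5] mouth 0.0569 q7 2.02 w 0.0136 44.998528361320496
```

To row units: 0.004 m is 0.2, 0.002 m is 0.1.

jog_arm(
  deltas={"moves": [[0, 0, 0.1, 0, 0], [0, 0, 0.2, 0, 0], [0, 0, 0.2, 0, 0], [0, 0, 0.2, 0, 0]]},
)

```text
time: 21.95
ee_pos: [0.5377, 0.0847, 0.1526]
eef_rot: [-0.315, 0.949, 0.0, -0.0]
ft_force: [0.7, 0.7, -2.4]
width: 0.0135
grip_force: 45.0
```

```bash
python3 st.py
```

```text
t 21.95 [0.5377 0.0847 0.1526] yaw 126.68 F [ 0.7  0.7 -2.4] T [0.05 0.05 0.03] tool err xy [ 0.     -0.0004] ft tool [-1.   0.2  2.4] mouth 0.0531 q7 2.02 w 0.0135 44.998642802238464
```

jog_arm(
  deltas={"moves": [[0, 0, 0.1, 0, 0], [0, 0, 0.2, 0, 0], [0, 0, 0.3, 0, 0], [0, 0, 0.3, 0, 0]]},
)

```text
time: 22.35
ee_pos: [0.5375, 0.0847, 0.1462]
eef_rot: [-0.315, 0.949, 0.0, -0.0]
ft_force: [0.7, 0.6, -1.3]
width: 0.0135
grip_force: 45.0
```

```bash
python3 st.py
```

```text
t 22.35 [0.5375 0.0847 0.1462] yaw 126.68 F [ 0.7  0.6 -1.3] T [0.02 0.03 0.01] tool err xy [-0.0002 -0.0005] ft tool [-0.9  0.1  1.3] mouth 0.0467 q7 2.02 w 0.0135 44.998522996902466
```

The lugs dropped into the notches without force. Now I'll push down on the seal.

jog_arm(
  deltas={"moves": [[0, 0, 0.05, 0, 0], [0, 0, 0.1, 0, 0], [0, 0, 0.15, 0, 0], [0, 0, 0.2, 0, 0], [0, 0, 0.25, 0, 0], [0, 0, 0.25, 0, 0]]},
)

```text
time: 22.95
ee_pos: [0.5379, 0.0848, 0.1419]
eef_rot: [-0.315, 0.949, 0.0, 0.0]
ft_force: [-1.7, -0.0, 4.1]
width: 0.0133
grip_force: 45.0
```

```bash
python3 st.py
```

```text
t 22.95 [0.5379 0.0848 0.1419] yaw 126.68 F [-1.7 -0.   4.1] T [-0.02  0.42 -0.03] tool err xy [ 0.0003 -0.0003] ft tool [ 1.3  1.  -4.1] mouth 0.0424 q7 2.02 w 0.0133 45.00124454498291
```

jog_arm(
  deltas={"moves": [[0, 0, 0.05, 0, 0], [0, 0, 0.125, 0, 0], [0, 0, 0.125, 0, 0], [0, 0, 0.125, 0, 0]]},
)

```text
time: 23.35
ee_pos: [0.538, 0.0847, 0.1395]
eef_rot: [-0.315, 0.949, 0.0, 0.0]
ft_force: [-1.7, -0.2, 5.6]
width: 0.0138
grip_force: 45.0
```

```bash
python3 st.py
```

```text
t 23.35 [0.538  0.0847 0.1395] yaw 126.68 F [-1.7 -0.2  5.6] T [ 0.01  0.53 -0.03] tool err xy [ 0.0003 -0.0002] ft tool [ 1.5  0.9 -5.6] mouth 0.04 q7 2.02 w 0.0138 45.00167727470398
```

To row units: 0.0012 m is 0.06, 0.0006 m is 0.03.

jog_arm(
  deltas={"moves": [[0, 0, 0.03, 0, 0], [0, 0, 0.06, 0, 0], [0, 0, 0.06, 0, 0]]},
)

```text
time: 23.65
ee_pos: [0.538, 0.0848, 0.1384]
eef_rot: [-0.315, 0.949, 0.0, 0.0]
ft_force: [-2.5, -0.1, 8.3]
width: 0.0131
grip_force: 45.0
```

```bash
python3 st.py
```

```text
t 23.65 [0.538  0.0848 0.1384] yaw 126.68 F [-2.5 -0.1  8.3] T [-0.02  0.61 -0.02] tool err xy [ 0.0004 -0.0002] ft tool [ 2.   1.5 -8.3] mouth 0.0389 q7 2.02 w 0.0131 45.002031326293945
```

jog_arm(
  deltas={"moves": [[0, 0, 0.02, 0, 0], [0, 0, 0.04, 0, 0], [0, 0, 0.04, 0, 0]]},
)

```text
time: 23.95
ee_pos: [0.5381, 0.0848, 0.1379]
eef_rot: [-0.315, 0.949, 0.0, 0.0]
ft_force: [-3.5, -0.8, 9.7]
width: 0.0137
grip_force: 45.0
```

```bash
python3 st.py
```

```text
t 23.95 [0.5381 0.0848 0.1379] yaw 126.68 F [-3.5 -0.8  9.7] T [-0.09  0.85  0.02] tool err xy [ 0.0005 -0.0002] ft tool [ 3.3  1.5 -9.7] mouth 0.0384 q7 2.02 w 0.0137 45.00259816646576
```

At about the hard stop (mouth −6.5 mm, roughly 10 N). I'll back off 0.3 mm and turn clockwise.

To row units: -0.0003 m is -0.015.

jog_arm(
  deltas={"moves": [[0, 0, -0.015, 0, 0], [0, 0, -0.015, 0.08, 0], [0, 0, -0.015, 0.16, 0], [0, 0, -0.015, 0.24, 0], [0, 0, -0.015, 0.32, 0], [0, 0, -0.015, 0.32, 0]]},
)

```text
time: 24.55
ee_pos: [0.5386, 0.0849, 0.1383]
eef_rot: [-0.158, 0.987, 0.0, 0.001]
ft_force: [-0.7, -0.1, 7.4]
width: 0.0137
grip_force: 45.0
```

```bash
python3 st.py
```

```text
t 24.55 [0.5386 0.0849 0.1383] yaw 108.19 F [-0.7 -0.1  7.4] T [ 0.01  0.09 -0.02] tool err xy [ 0.0011 -0.0003] ft tool [ 0.7  0.1 -7.4] mouth 0.0388 q7 1.71 w 0.0137 45.00315964221954
```

jog_arm(
  deltas={"moves": [[0, 0, 0, 0.08, 0], [0, 0, 0, 0.16, 0], [0, 0, 0, 0.24, 0], [0, 0, 0, 0.32, 0], [0, 0, 0, 0.4, 0], [0, 0, 0, 0.48, 0], [0, 0, 0, 0.56, 0], [0, 0, 0, 0.64, 0], [0, 0, 0, 0.69, 0], [0, 0, 0, 0.69, 0]]},
)

```text
time: 25.55
ee_pos: [0.5386, 0.0849, 0.1383]
eef_rot: [0.185, 0.983, 0.001, 0.001]
ft_force: [0.0, -0.1, 6.8]
width: 0.014
grip_force: 45.0
```

```bash
python3 st.py
```

```text
t 25.55 [0.5386 0.0849 0.1383] yaw 68.72 F [ 0.  -0.1  6.8] T [-0.04  0.04  0.02] tool err xy [ 0.0008 -0.001 ] ft tool [-0.1 -0.1 -6.8] mouth 0.0388 q7 1.04 w 0.014 45.00440776348114
```

jog_arm(
  deltas={"moves": [[0, 0, 0, 0.03, 0], [0, 0, 0, 0.06, 0], [0, 0, 0, 0.06, 0]]},
)

```text
time: 25.85
ee_pos: [0.5385, 0.0846, 0.1382]
eef_rot: [0.214, 0.977, 0.0, 0.001]
ft_force: [0.1, -2.3, 6.6]
width: 0.0135
grip_force: 45.0
```

```bash
python3 st.py
```

```text
t 25.85 [0.5385 0.0846 0.1382] yaw 65.32 F [ 0.1 -2.3  6.6] T [-0.26  0.25  0.14] tool err xy [ 0.0007 -0.0006] ft tool [-1.  -2.  -6.6] mouth 0.0387 q7 0.98 w 0.0135 45.018970370292664
```

jog_arm(
  deltas={"moves": [[0, 0, 0, 0.015, 0], [0, 0, 0, 0.03, 0], [0, 0, 0, 0.03, 0]]},
)

```text
time: 26.15
ee_pos: [0.5384, 0.0842, 0.1382]
eef_rot: [0.228, 0.974, 0.0, 0.001]
ft_force: [-1.4, -2.0, 8.6]
width: 0.0138
grip_force: 45.0
```

```bash
python3 st.py
```

```text
t 26.15 [0.5384 0.0842 0.1382] yaw 63.62 F [-1.4 -2.   8.6] T [-0.51  0.44  0.18] tool err xy [ 0.0007 -0.0001] ft tool [ 0.4 -2.4 -8.6] mouth 0.0387 q7 0.95 w 0.0138 45.036442279815674
```

jog_arm(
  deltas={"moves": [[0, 0, 0, 0.015, 0], [0, 0, 0, 0.03, 0], [0, 0, 0, 0.03, 0]]},
)

```text
time: 26.45
ee_pos: [0.5382, 0.084, 0.1382]
eef_rot: [0.243, 0.97, -0.0, 0.001]
ft_force: [-1.9, -1.9, 8.8]
width: 0.0138
grip_force: 45.1
```

```bash
python3 st.py
```

```text
t 26.45 [0.5382 0.084  0.1382] yaw 61.91 F [-1.9 -1.9  8.8] T [-0.77  0.64  0.44] tool err xy [0.0006 0.0002] ft tool [ 0.8 -2.6 -8.8] mouth 0.0387 q7 0.92 w 0.0138 45.11427283287048
```

Torque builds to 0.44 N·m past the expected 63.7°, so it is at the stop. I'll ease the twist, let it rise 5 mm with the seal, and test that it is held.

To row units: -0.005 m is -0.25, -0.0045 m is -0.225.

jog_arm(
  deltas={"moves": [[0, 0, 0, -0.02, 0], [0, 0, -0.075, -0.02, 0], [0, 0, -0.15, -0.02, 0], [0, 0, -0.225, -0.02, 0], [0, 0, -0.25, -0.02, 0], [0, 0, -0.25, -0.02, 0]]},
)

```text
time: 27.05
ee_pos: [0.5379, 0.0843, 0.1424]
eef_rot: [0.233, 0.973, -0.0, 0.0]
ft_force: [1.1, -3.5, 3.5]
width: 0.0137
grip_force: 45.0
```

```bash
python3 st.py
```

```text
t 27.05 [0.5379 0.0843 0.1424] yaw 63.07 F [ 1.1 -3.5  3.5] T [-1.08 -0.18  0.05] tool err xy [0.0001 0.0001] ft tool [-2.6 -2.7 -3.5] mouth 0.0429 q7 0.94 w 0.0137 45.01026749610901
```

jog_arm(
  deltas={"moves": [[0, 0, -0.035, 0, 0], [0, 0, -0.07, 0, 0], [0, 0, -0.07, 0, 0]]},
)

```text
time: 27.35
ee_pos: [0.5377, 0.0844, 0.1435]
eef_rot: [0.233, 0.973, -0.0, -0.0]
ft_force: [3.0, -4.9, -2.6]
width: 0.0134
grip_force: 45.0
```

```bash
python3 st.py
```

```text
t 27.35 [0.5377 0.0844 0.1435] yaw 63.08 F [ 3.  -4.9 -2.6] T [-1.18 -0.57  0.06] tool err xy [-0.0002  0.0001] ft tool [-4.9 -3.   2.6] mouth 0.044 q7 0.94 w 0.0134 45.004361271858215
```

The mouth is at −1.0 mm and further lift is resisted, so it is locked. I'll release gently and retreat.

To row units: 0.0006 m is 0.03.

jog_arm(
  deltas={"moves": [[0, 0, 0.03, 0, 0], [0, 0, 0.03, 0, 0], [0, 0, 0.03, 0, 0.03], [0, 0, 0.03, 0, 0.05], [0, 0, 0.03, 0, 0.05], [0, 0, 0.03, 0, 0.05]]},
  grip_force=5,
)

```text
time: 27.95
ee_pos: [0.5376, 0.0852, 0.1432]
eef_rot: [0.232, 0.973, 0.0, -0.0]
ft_force: [-0.1, 0.2, 0.4]
width: 0.0381
grip_force: 0.0
```

jog_arm(
  deltas={"moves": [[0, 0, -0.5, 0, 0.05], [0, 0, -1.5, 0, 0.05], [0, 0, -3.5, 0, 0.05], [0, 0, -5, 0, 0.05], [-2, 0, -6, 0, 0.05], [-3, 0, -6, 0, 0.05], [-3, 0, -6, 0, 0.05], [-3, 0, -6, 0, 0.05]]},
)

```text
time: 28.75
ee_pos: [0.5911, 0.0576, 0.2634]
eef_rot: [0.233, 0.972, -0.0, -0.0]
ft_force: [-0.2, 0.5, -0.8]
width: 0.0501
grip_force: 0.0
```

```bash
python3 snap.py e1
```

```text
28.8 [0.5907 0.058  0.2632] [ 0.233  0.973  0.    -0.   ] [-0.51  0.26  0.41  1.54 -0.11  1.36  1.01]
```

jog_arm(
  deltas={"moves": [[-1.5, 0, 0, 0, 0.05], [-1.5, 0, 0, 0, 0.05], [-1.5, 0, 0, 0, 0.05]]},
)

```text
time: 29.1
ee_pos: [0.6174, 0.0444, 0.263]
eef_rot: [0.233, 0.973, -0.0, -0.0]
ft_force: [-0.3, 0.4, 0.5]
width: 0.0499
grip_force: 0.0
```

```bash
python3 snap.py e2
```

```text
29.15 [0.6173 0.0447 0.2632] [ 0.232  0.973  0.    -0.   ] [-0.48  0.32  0.42  1.47 -0.13  1.38  1.05]
```

No picture views are left, so I'll check the bar's line and height numerically by fitting the model's edges in both frames.

Run:
```python
from h import *
import pickle
from scipy.spatial.transform import Rotation as R
from scipy.optimize import minimize
C=[pickle.load(open(n+".pkl","rb")) for n in ("e1","e2")]
E=[]
for c in C:
    M=R.from_quat(c["st"]["eef_rot"]).as_matrix(); c["pose"]=np.array(c["pose"]).copy(); c["pose"][:3,3]-=M[:,0]*.0014+M[:,1]*.0017
    G=cv2.GaussianBlur(cv2.cvtColor(c["img"],cv2.COLOR_RGB2GRAY).astype(np.float32),(0,0),1.)
    E.append(np.minimum(np.hypot(cv2.Sobel(G,cv2.CV_32F,1,0),cv2.Sobel(G,cv2.CV_32F,0,1)),40))
t=np.arange(9)*np.pi/4+np.pi/8; oc=np.c_[np.cos(t),np.sin(t)]*.03/np.cos(np.pi/8)
bar=np.array([[-22,-7],[22,-7],[22,7],[-22,7],[-22,-7]])/1e3
def dense(q,z): return np.vstack([np.c_[np.linspace(q[i],q[i+1],15),np.full(15,z)] for i in range(len(q)-1)])
pts=np.vstack([dense(oc,.076),dense(bar,.096),dense(bar,.096)])
def score(x,y,z,yaw):
    c,s=np.cos(np.radians(yaw)),np.sin(np.radians(yaw)); w=pts@np.array([[c,s,0],[-s,c,0],[0,0,1]])+[x,y,z]; v=0
    for k,e in zip(C,E):
        p=np.array([proj(k,a) for a in w],np.float32); v+=cv2.remap(e,p[:,:1],p[:,1:],cv2.INTER_LINEAR).mean()
    return v
for yaw in range(-50,45,5):
    b=max((score(.538+i/1e3,.0845+j/1e3,.044,yaw),i,j) for i in (-1.5,0,1.5) for j in (-1.5,0,1.5)); print(yaw,round(b[0],1),b[1:],end="; ")
print()
for y0 in (-70,-25,20):
  m=min((minimize(lambda p:-score(p[0]/1e3,p[1]/1e3,p[2]/1e3,p[3]),[538,84.5,z0,y0],method="Nelder-Mead",options=dict(initial_simplex=np.array([[538,84.5,z0,y0]]*5)+np.vstack([np.zeros(4),np.diag([2,2,3,4])]))) for z0 in (40,44,48)),key=lambda m:m.fun); print(m.x.round(2),m.fun)
```

```text
-50 56.6 (1.5, -1.5); -45 59.1 (1.5, -1.5); -40 61.1 (1.5, -1.5); -35 62.0 (1.5, -1.5); -30 61.2 (1.5, 0); -25 61.0 (-1.5, -1.5); -20 60.2 (1.5, -1.5); -15 59.5 (1.5, -1.5); -10 57.5 (1.5, -1.5); -5 55.8 (1.5, -1.5); 0 54.7 (1.5, -1.5); 5 53.0 (-1.5, 0); 10 52.2 (-1.5, 0); 15 51.4 (0, 0); 20 51.5 (-1.5, -1.5); 25 52.1 (-1.5, -1.5); 30 52.7 (1.5, -1.5); 35 52.8 (1.5, -1.5); 40 53.1 (1.5, -1.5); 
[540.32  86.15  51.72 -68.36] -58.427764892578125
[540.86  85.14  48.15 -27.94] -65.13072967529297
[538.68  84.07  60.59  23.46] -57.350399017333984
```

The fit gives a bar line of about −28° (expected −26°), so the cover is where it should be. I'm handing the job in.

```bash
python3 -c "
from bench import r
print(r.close_job())"
```

```text
the job is handed in; nothing more can be done
None
```

The cover was stood upright and let go, taken again by its bar, put over the element, pushed down and turned clockwise to its stop; it held at −1 mm against a gentle pull before I released it. The job was handed in at about 29 s with the arm clear; the element and the bystanders got no final camera check.

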